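Pull-test a printing-block clamp and hold open the cap of its loose bolt

ROBOT

A 7-joint arm with a two-finger parallel gripper is mounted at the origin on the work surface. World frame = base frame: x ahead of the robot, y to its left, z up, the work surface at z = 0. Lengths are in mm, angles in rad, forces in N, time in s.
With the tool pointing down it reaches from about 400 to 875 mm from the base axis. Payload 4.4 kg.
Tool frame: the origin (TCP) lies at the very end of the fingers, on their centre line; the grasp point (between the pads) lies 19 mm behind it; z points along the fingers, y is the line along which they close (so a half turn about z gives the same grasp; the last joint's range is limited). The gripper opens to 85 mm and grips with 20 to 120 N. Pads are 22 mm wide; open, the fingers measure 114 mm over their backs; the gripper's body (76 mm by 85 mm) begins 54 mm behind the grasp point. The pads swing forward as they close: fully open they stand 13 mm farther back than shut.
Start: joints at [1.241, 0.628, 0.038, 1.517, -0.027, 0.996, -0.02], TCP at [169.516, -627.521, 231.313] pointing down, gripper open.
Joint ranges: [-3.06, 3.06], [-0.37, 2.12], [-1.25, 1.32], [0.18, 2.47], [-1.1, 4.24], [0.23, 1.98], [-2.94, 2.94]. Speed limits (rad/s): [2.57, 2.57, 3.14, 3.14, 3.14, 3.14, 3.14].

INTERFACE

Orientations are given as [roll, pitch, yaw] about the fixed x, y, z axes, in that order (R = Rz(yaw) Ry(pitch) Rx(roll)).
In Python, from cell import ctrl gives the robot as it stands.
- The arm moves only by the tool step_arm, never from a script. Its argument "series" is a list that holds one entry, the list of rows, each a list of 7 numbers: the turn, a rotation vector about the tool's x, y, z as a fraction of full scale, then the shift along the tool's x, y, z as a fraction of full scale, then the closure, from 0 (fully open) to 1 (shut). In form: [[[ax, ay, az, tx, ty, tz, gripper], ...]]. A call has 1 to 12 rows; each row shifts and turns the commanded pose from where the row before left it, along the tool's axes as they then stand; what a row does not reach is not made up. Full scale, the value 1, is 150 mm for a shift and 45 degrees for a turn. A row lasts 1/10 s, in which the tool goes at most 50 mm and 8.59 degrees, less where a joint would pass 70% of its speed; a pose out of reach is approached as far as the arm can. A call with a number of a shift or a turn outside -1 to 1 is refused whole. A call with a gripper value outside its range is refused whole. The fingers move at their own pace and stop on an object; the grip force is fixed at half the most. Time passes only in rows, so rows that do not move let the fingers close. It gives the time, the measured TCP pose, the force, the opening and the grip force at its end, in the units of the state.
- ctrl.read_state(): the state, without advancing time (a new reading comes with each control period).
- ctrl.get_image(name): name is "side" or "top" or "wrist"; returns a dict with "img" (384x512x3 uint8, red, green, blue), "fx", "fy", "cx", "cy" (pixels), "R" (3x3) and "t" (3): a world point X has camera coordinates R X + t. Camera axes: x right, y down, z forward; pixel columns grow to the right and rows downward; lengths in mm; the calibration is good to about 2 mm. A picture is of the moment at which its call begins. There is no depth.
- ctrl.finish_job(): hands the job in; it is judged then, once.
Trained networks look in a picture, given as the dict that the camera call returned (one of the last four; its "shot" number tells which), for a name from the list of things; names that differ only in an ending like _2 or _b are one class to them, and where a whole thing is asked for, a point or a joint stands for the part that bears it (a point fixed in the world has none). Each returns a list of dicts, best first, with "score" (0 to 1); they miss things now and then, are a little off and sometimes report something else, mostly with a low value. They report only what shows in the picture. A call takes as long as a camera call.
- ctrl.recognise(picture, thing): "centre" ([column, row] in pixels, amid what is visible of it).
The state is a dict: "clock": time; "qpos": joint angles; "qd": joint speeds; "tau": joint torques, N m; "eef_pos": TCP position; "tool_rot": TCP orientation; "force": force on the tool from outside, world axes, zero at the start; "torque": the same for the moment, N m; "width": finger opening in mm; "gripper_force": force on a finger pad.
Only numpy, scipy, OpenCV 4.12 (cv2) and the standard library are available. Lean on these libraries where they do the work, as an engineer would, in place of code of your own. Each camera call takes 0.05 s, during which the arm holds its last target. There are 200 camera calls.

TASK

Pull-test the clamp first: pull the green post of its spring gauge out until it is level with the red marks, keep it there for a second, then let it run home. Then tap the bolts from above to find the loose one (it sinks and stays down), and lift that bolt's yellow cap by its black tab, about 45 degrees open, and finish while still holding it open in the fingers, so that a colleague can reach the lock screw. Do not lift the other caps, and leave the tin, bottle and jar where they stand.

Things in the scene. Friction and masses are not known exactly. Their poses are not given: they have to be found in the camera images.
- clamp: The fixed block clamp: grey base plate 260 x 400 x 12 mm flat on the table with a blue clamp bar on it (bar top 45 mm above the table). Origin under the plate's middle at table height; its z is up, its x points across the bar away from the caps' tabs (roughly away from the robot), its y along the bar (roughly to the robot's left). Directions below named clamp x, y are in this frame. The plate runs from x -115 to +145 mm. A dark red lino block lies on the plate behind the bar.
- gauge (a joint): Spring pull gauge at the left (+y) end of the clamp: how far its slide is pulled out along the clamp's -x, in m: 0 home, 0.040 with the post's middle level with the red marks, 0.060 at the stop. A spring pulls it home: about 1.5 N at home, 7.5 N at the red marks; let go, it runs home by itself.
- gauge_post (a point): Centre of the gauge slide's upright green round post, 18 mm diameter, 36 mm tall (from 21.5 to 57.5 mm above the table); this point is at 39.5 mm above the table. The post stands alone, with the black gauge housing (42 mm high) beginning 40 mm to its +x when home. White strips lie either side of its track.
- gauge_mark (a point): Where the post's centre is when it stands level with the two red marks on the white strips (fixed on the clamp, 40 mm along the clamp's -x from the post's home).
- bolt_left_top (a point): Centre of the top of the left bolt, a steel hex head 22 mm across at 63 mm above the table when up (18 mm above the blue bar), behind its cap's hinge. A tight bolt does not move when tapped; the one loose bolt sinks 8 mm under about 2 N from above and stays down.
- bolt_left (a joint): How far the left bolt has sunk, m: 0 up (all start so, looking alike), 0.008 fully down. Only the loose bolt can move.
- cap_left (a joint): Opening of the left bolt's yellow cap (46 x 52 x 14 mm, on the robot's side of the bolt, over its lock screw), rad: 0 shut, 1.4 fully open, about an axis along the clamp's y at the hinge. Sprung shut: about 1 N lifts the tab from shut, 3 N at 0.8 rad; let go, it closes.
- cap_left_tab (a point): Grasp point on the black tab of the left cap, it moves with the cap. The tab is a bar 12 mm wide (clamp y), 14 mm high, sticking out 47 mm towards clamp -x from the cap's front edge; this point is mid-height, 15 mm from the tab's free end. When shut it is 54 mm above the table, with 35 mm of free space under the tab down to the base plate; tabs are 100 mm apart. To open, it travels up and over along an arc about the hinge.
- cap_left_hinge (a point): Point on the hinge axis of the left cap, 47 mm above the table; the tab's grasp point is 77 mm towards clamp -x and 7 mm higher when shut.
- bolt_middle_top (a point): Centre of the top of the middle bolt, a steel hex head 22 mm across at 63 mm above the table when up (18 mm above the blue bar), behind its cap's hinge. A tight bolt does not move when tapped; the one loose bolt sinks 8 mm under about 2 N from above and stays down.
- bolt_middle (a joint): How far the middle bolt has sunk, m: 0 up (all start so, looking alike), 0.008 fully down. Only the loose bolt can move.
- cap_middle (a joint): Opening of the middle bolt's yellow cap (46 x 52 x 14 mm, on the robot's side of the bolt, over its lock screw), rad: 0 shut, 1.4 fully open, about an axis along the clamp's y at the hinge. Sprung shut: about 1 N lifts the tab from shut, 3 N at 0.8 rad; let go, it closes.
- cap_middle_tab (a point): Grasp point on the black tab of the middle cap, it moves with the cap. The tab is a bar 12 mm wide (clamp y), 14 mm high, sticking out 47 mm towards clamp -x from the cap's front edge; this point is mid-height, 15 mm from the tab's free end. When shut it is 54 mm above the table, with 35 mm of free space under the tab down to the base plate; tabs are 100 mm apart. To open, it travels up and over along an arc about the hinge.
- cap_middle_hinge (a point): Point on the hinge axis of the middle cap, 47 mm above the table; the tab's grasp point is 77 mm towards clamp -x and 7 mm higher when shut.
- bolt_right_top (a point): Centre of the top of the right bolt, a steel hex head 22 mm across at 63 mm above the table when up (18 mm above the blue bar), behind its cap's hinge. A tight bolt does not move when tapped; the one loose bolt sinks 8 mm under about 2 N from above and stays down.
- bolt_right (a joint): How far the right bolt has sunk, m: 0 up (all start so, looking alike), 0.008 fully down. Only the loose bolt can move.
- cap_right (a joint): Opening of the right bolt's yellow cap (46 x 52 x 14 mm, on the robot's side of the bolt, over its lock screw), rad: 0 shut, 1.4 fully open, about an axis along the clamp's y at the hinge. Sprung shut: about 1 N lifts the tab from shut, 3 N at 0.8 rad; let go, it closes.
- cap_right_tab (a point): Grasp point on the black tab of the right cap, it moves with the cap. The tab is a bar 12 mm wide (clamp y), 14 mm high, sticking out 47 mm towards clamp -x from the cap's front edge; this point is mid-height, 15 mm from the tab's free end. When shut it is 54 mm above the table, with 35 mm of free space under the tab down to the base plate; tabs are 100 mm apart. To open, it travels up and over along an arc about the hinge.
- cap_right_hinge (a point): Point on the hinge axis of the right cap, 47 mm above the table; the tab's grasp point is 77 mm towards clamp -x and 7 mm higher when shut.
- ink_tin_mid (a point): Centre of a loose ink tin, 72 mm diameter, 55 mm tall, left of the clamp. Bystander.
- sanitiser_mid (a point): Centre of a loose clear bottle with red label and white cap, 48 mm diameter, 130 mm tall, right of the clamp. Bystander.
- cream_jar_mid (a point): Centre of a loose white jar with brass-coloured lid, 60 mm diameter, 42 mm tall, behind the clamp. Bystander.

How it is judged (in metres and radians):
On the way, in this order (a step that is already met when the one before it is completed fails the run):
1. the gauge's post is held level with the red marks (value of joint gauge between 0.035 and 0.045 m), for 0.5 s.
2. the gauge has run home (value of joint gauge below 0.005 m), for 0.1 s.
3. the loose bolt has been tapped down (value of joint any of bolt_left, bolt_middle, bolt_right above 0.005 m), for 0.1 s.
At the end, for the whole second after the job is handed in: The loose bolt is down by more than 5 mm, its cap is held more than 0.6 rad (34 degrees) open by the fingers (contact over 0.3 N), the other two caps are shut (under 0.1 rad) and the gauge is home (within 5 mm) (((value of joint bolt_left above 0.005 m and value of joint cap_left above 0.6 rad and contact force between cap_left and the fingers above 0.3 N and value of joint each of cap_middle, cap_right below 0.1 rad) or (value of joint bolt_middle above 0.005 m and value of joint cap_middle above 0.6 rad and contact force between cap_middle and the fingers above 0.3 N and value of joint each of cap_left, cap_right below 0.1 rad) or (value of joint bolt_right above 0.005 m and value of joint cap_right above 0.6 rad and contact force between cap_right and the fingers above 0.3 N and value of joint each of cap_left, cap_middle below 0.1 rad)) and value of joint gauge below 0.005 m); the arm keeps its last pose, push and grip.
It fails at once if a cap is lifted whose bolt has not been found loose ((value of joint cap_left above 0.25 rad and value of joint bolt_left below 0.004 m) or (value of joint cap_middle above 0.25 rad and value of joint bolt_middle below 0.004 m) or (value of joint cap_right above 0.25 rad and value of joint bolt_right below 0.004 m)).
It fails at once if a bystander is moved more than 30 mm or tipped (distance of any of ink_tin_mid, sanitiser_mid, cream_jar_mid from where it was at the start of the episode above 0.03 m or angle between any of ink_tin_mid, sanitiser_mid, cream_jar_mid's own z axis and vertical above 0.5 rad).
It also fails if it takes over 58 s, if anything falls off the work surface, if the arm or the gripper's body presses on something with over 40 N, if the wrist force passes 120 N, or if a joint passes its speed limit or range.

## Working session

There is one attempt and no reset: what is moved stays moved. The work goes in short steps, Python scripts to look and compute and a tool call to move; the robot and the scene stay as the last step left them, time stands still between calls to the robot, and variables do not carry over. Pictures are saved under pics/ and viewed, at most 10 in all, crops included, and the job is handed in when it is done.

Besides the shell and the picture viewer there is one more tool, called after ">>>" as name(argument=value, ...) on one line, values as JSON. step_arm: Moves the arm, as the interface text tells. Shift numbers are shares of 150 mm and turn numbers shares of 45 degrees, none past 1 either way. Its arguments: {"type":"object","properties":{"series":{"type":"array","items":{"type":"array","items":{"type":"array","items":{"type":"number","minimum":-1,"maximum":1}}}}},"required":["series"]}

```bash
mkdir -p pics
cat > h.py <<'E'
import numpy as np, cv2
from cell import ctrl
from scipy.spatial.transform import Rotation as Ro
def ray_z(c,uv,z):
    R=np.array(c["R"]);t=np.array(c["t"]);C=-R.T@t
    d=R.T@np.array([(uv[0]-c["cx"])/c["fx"],(uv[1]-c["cy"])/c["fy"],1]);return C+d*(z-C[2])/d[2]
def proj(c,X):
    p=np.array(c["R"])@np.array(X)+np.array(c["t"]);return [c["fx"]*p[0]/p[2]+c["cx"],c["fy"]*p[1]/p[2]+c["cy"]]
def save(c,n,s=1.5): cv2.imwrite("pics/"+n,cv2.resize(c["img"][:,:,::-1],None,fx=s,fy=s,interpolation=cv2.INTER_CUBIC))
E
python3 - <<'E'
from h import *
s=ctrl.read_state();print({k:np.round(s[k],3) for k in("clock","eef_pos","tool_rot","force","width")})
H=dict(gauge_post=39.5,gauge_mark=39.5,bolt_left_top=63,bolt_middle_top=63,bolt_right_top=63,cap_left_tab=54,cap_middle_tab=54,cap_right_tab=54,ink_tin_mid=27,sanitiser_mid=65,cream_jar_mid=21,clamp=10)
for n in("top","side"):
    c=ctrl.get_image(n);save(c,n+"0.png");print(n,-np.array(c["R"]).T@c["t"])
    for k,z in H.items():
        for r in ctrl.recognise(c,k)[:2]: print(k,round(r["score"],2),np.round(r["centre"]),np.round(ray_z(c,r["centre"],z)))
E
```

```text
{'clock': np.float64(0.0), 'eef_pos': array([ 169.354, -626.885,  230.394]), 'tool_rot': array([-3.14 ,  0.   ,  0.264]), 'force': array([-0.199,  0.195, -0.565]), 'width': np.float64(85.547)}
top [ 589.03298911   13.78532442 1006.64335673]
gauge_post 0.7 [205. 231.] [529. 150.  40.]
gauge_mark 0.89 [268. 204.] [589.   7.  40.]
bolt_right_top 0.39 [327. 178.] [ 647. -126.   63.]
cap_left_tab 0.9 [248. 219.] [555.  52.  54.]
cap_left_tab 0.54 [206. 225.] [542. 147.  54.]
cap_middle_tab 0.71 [288. 214.] [568. -38.  54.]
cap_right_tab 0.71 [335. 208.] [ 581. -146.   54.]
ink_tin_mid 0.57 [143. 244.] [497. 296.  27.]
sanitiser_mid 0.6 [399. 180.] [ 642. -287.   65.]
cream_jar_mid 0.78 [234. 130.] [765.  85.  21.]
side [113.18146699 551.66900747 668.00782042]
gauge_post 0.64 [239. 272.] [514. 159.  40.]
gauge_mark 0.75 [260. 236.] [556.  56.  40.]
bolt_left_top 0.4 [240. 221.] [601.  72.  63.]
bolt_left_top 0.25 [191. 321.] [476. 309.  63.]
bolt_middle_top 0.58 [265. 199.] [617. -24.  63.]
bolt_right_top 0.66 [287. 178.] [ 637. -123.   63.]
bolt_right_top 0.5 [260. 233.] [544.  69.  63.]
cap_left_tab 0.74 [262. 234.] [547.  59.  54.]
cap_middle_tab 0.64 [284. 210.] [566. -33.  54.]
cap_middle_tab 0.43 [260. 238.] [541.  73.  54.]
cap_right_tab 0.69 [306. 188.] [ 584. -135.   54.]
ink_tin_mid 0.75 [195. 321.] [492. 289.  27.]
sanitiser_mid 0.68 [327. 154.] [ 633. -283.   65.]
sanitiser_mid 0.52 [193. 323.] [469. 309.  65.]
cream_jar_mid 0.84 [187. 206.] [762.  93.  21.]
cream_jar_mid 0.69 [289. 210.] [584. -75.  21.]
clamp 0.79 [262. 234.] [579.  25.  10.]
```

Run:
```python
import cv2
a=cv2.imread("pics/top0.png")[200:420,260:560];b=cv2.imread("pics/side0.png")[200:460,240:540]
cv2.imwrite("pics/top0c.png",cv2.resize(a,(800,587)));cv2.imwrite("pics/side0c.png",cv2.resize(b,(690,598)))
```

```text
(no output)
```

View pics/top0c.png

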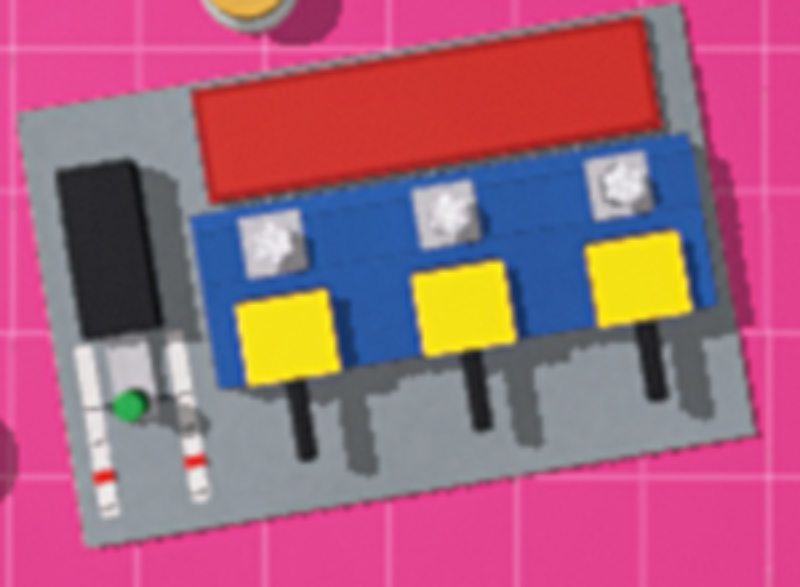

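View pics/side0c.png

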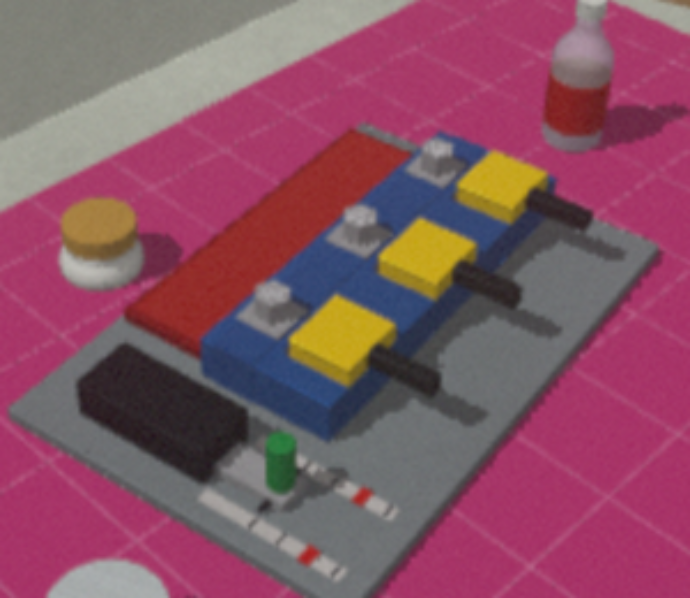

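The top crop shows the clamp yawed about 10°. In the crop, the bolts are at (277,245), (452,214) and (626,186), the post at (131,405), and the red marks at (104,478) and (195,461). The side crop agrees with this layout.

Run:
```python
from h import *
c=ctrl.get_image("top");s=ctrl.get_image("side")
T=lambda p,z:ray_z(c,np.array(p)/4+[173.33,133.33],z)
S=lambda p,z:ray_z(s,np.array(p)/3.45+[160,133.33],z)
P=dict(TLc=(18,113,12),TRc=(683,3,12),BRc=(760,435,12),BLc=(87,548,12))
W={k:T(v[:2],v[2])for k,v in P.items()}
o=np.array(list(W.values()))
ex=(o[0]+o[1]-o[2]-o[3])/2; ey=(o[0]+o[3]-o[1]-o[2])/2
print(np.linalg.norm(ex),np.linalg.norm(ey),np.arctan2(ex[1],ex[0]),np.arctan2(-ey[0],ey[1]))
yaw=(np.arctan2(ex[1],ex[0])*260+np.arctan2(-ey[0],ey[1])*400)/660
u=np.array([np.cos(yaw),np.sin(yaw)]);v=np.array([-u[1],u[0]])
org=o.mean(0)[:2]-15*u;print("yaw",yaw,"org",org)
def f(n,X): d=X[:2]-org;print(n,np.round(X[:2],1),"clamp",np.round([d@u,d@v],1))
for k in W:f(k,W[k])
for n,p in dict(bl=(277,245,63),bm=(452,214,63),br=(626,186,63),posttop=(131,405,57.5),mk1=(104,478,14),mk2=(195,461,14),tl=(307,460,60),tm=(483,430,60),tr=(656,400,60)).items(): f("top "+n,T(p[:2],p[2]))
for n,p in dict(bl=(273,293,63),bm=(360,216,63),br=(437,149,63),posttop=(281,440,57.5),mk1=(308,556,14),mk2=(362,496,14),tl=(436,383,54),tm=(516,293,54),tr=(587,217,54)).items(): f("side "+n,S(p[:2],p[2]))
```

```text
259.2739241852547 400.2175696268118 0.16531630941602654 0.16367147405577123
yaw 0.1643194395007203 org [580.11165061  -1.45074692]
TLc [690.2 219.4] clamp [144.7 199.9]
TRc [ 755.4 -174.7] clamp [ 144.6 -199.6]
BRc [ 499.6 -218.1] clamp [-114.8 -200.6]
BLc [434.4 177.5] clamp [-114.4  200.3]
top bl [610.7  63.6] clamp [40.9 59.2]
top bm [628.  -34.5] clamp [ 41.8 -40.4]
top br [ 643.6 -132.2] clamp [  41.3 -139.4]
top posttop [521.2 145.7] clamp [-34.1 154.8]
top mk1 [475.5 167.4] clamp [-75.6 183.7]
top mk2 [485.3 114.1] clamp [-74.6 129.6]
top tl [490.5  46.9] clamp [-80.5  62.4]
top tm [507.  -51.6] clamp [-80.3 -37.6]
top tr [ 523.6 -148.7] clamp [ -79.8 -136.1]
side bl [609.5  67.2] clamp [40.2 62.9]
side bm [626.  -30.4] clamp [ 40.5 -36.1]
side br [ 641.7 -127.9] clamp [  40.1 -134.8]
side posttop [519.3 147.7] clamp [-35.6 157.1]
side mk1 [474.4 169.5] clamp [-76.4 185.9]
side mk2 [483.4 115.6] clamp [-76.2 131.2]
side tl [490.6  46. ] clamp [-80.6  61.4]
side tm [508.9 -53.7] clamp [-78.8 -39.9]
side tr [ 525.1 -152.4] clamp [ -78.9 -139.9]
```

>>> step_arm(series=[[[0, 0, 0.127, 0, 0, 0, 0.4], [0, 0, 0, 0.22, -0.2, 0, 0.4], [0, 0, 0, 0.22, -0.2, 0, 0.4], [0, 0, 0, 0.22, -0.2, 0, 0.4], [0, 0, 0, 0.22, -0.2, 0, 0.4], [0, 0, 0, 0.22, -0.2, 0, 0.4], [0, 0, 0, 0.22, -0.2, 0, 0.4], [0, 0, 0, 0.22, -0.2, 0, 0.4], [0, 0, 0, 0.22, -0.2, 0, 0.4], [0, 0, 0, 0.22, -0.2, 0, 0.4], [0, 0, 0, 0.22, -0.2, 0, 0.4], [0, 0, 0, 0.22, -0.2, 0, 0.4]]])

```text
clock: 2.6
eef_pos: [474.8, -241.2, 231.6]
tool_rot: [3.141, -0.001, 0.164]
force: [1.4, 0.3, 0.5]
width: 51.4
gripper_force: 0.0
```

```bash
cat >> h.py <<'E'
yaw=0.1643;u=np.array([np.cos(yaw),np.sin(yaw)]);v=np.array([-u[1],u[0]]);org=np.array([580.1,-1.5])
def togo(x,y,z):
    "target in clamp frame -> remaining shift in tool axes, share of 150 mm, and turn share to yaw"
    s=ctrl.read_state();R=Ro.from_euler("xyz",s["tool_rot"]).as_matrix();p=np.array(s["eef_pos"])
    d=np.r_[org+x*u+y*v,z]-p; Rg=Ro.from_euler("xyz",[np.pi,0,yaw]).as_matrix()
    q=p[:2]-org
    print("t",round(s["clock"],2),"clampxy",np.round([q@u,q@v,p[2]],1),"rot",np.round(s["tool_rot"],3),"F",np.round(s["force"],1),"w",round(float(s["width"]),1),"gf",np.round(s["gripper_force"],1))
    print("togo mm",np.round(R.T@d,1),"share",np.round(R.T@d/150,3),"turn",np.round((Ro.from_matrix(R.T@Rg)).as_rotvec()/(np.pi/4),3))
E
python3 -c "
from h import *
togo(-35,156,120)"
```

```text
t 2.6 clampxy [-143.1 -219.3  231.6] rot [ 3.141e+00 -1.000e-03  1.640e-01] F [1.4 0.3 0.5] w 51.4 gf 0.0
togo mm [ 107.9 -375.4  111.5] share [ 0.719 -2.502  0.743] turn [ 0.001 -0.001 -0.   ]
```

>>> step_arm(series=[[[0, 0, 0, 0.072, -0.25, 0.074, 0.4], [0, 0, 0, 0.072, -0.25, 0.074, 0.4], [0, 0, 0, 0.072, -0.25, 0.074, 0.4], [0, 0, 0, 0.072, -0.25, 0.074, 0.4], [0, 0, 0, 0.072, -0.25, 0.074, 0.4], [0, 0, 0, 0.072, -0.25, 0.074, 0.4], [0, 0, 0, 0.072, -0.25, 0.074, 0.4], [0, 0, 0, 0.072, -0.25, 0.074, 0.4], [0, 0, 0, 0.072, -0.25, 0.074, 0.4], [0, 0, 0, 0.072, -0.25, 0.074, 0.4], [0, 0, 0, 0, 0, 0, 0.4]]])

```text
clock: 3.7
eef_pos: [518.5, 152.5, 119.1]
tool_rot: [-3.138, -0.0, 0.173]
force: [-1.0, -0.1, 1.2]
width: 51.4
gripper_force: 0.0
```

```bash
python3 -c "
from h import *
togo(-35,156,27)
c=ctrl.get_image('wrist');save(c,'w1.png')
for r in ctrl.recognise(c,'gauge_post')[:2]:
  X=ray_z(c,r['centre'],50)[:2]-org;print(r,X@u,X@v)
print(proj(c,np.r_[org-35*u+156*v,57.5]))
"
```

```text
t 3.7 clampxy [-35.5 162.  119.1] rot [-3.138 -0.     0.173] F [-1.  -0.1  1.2] w 51.4 gf 0.0
togo mm [ 0.5  6.3 92.1] share [0.003 0.042 0.614] turn [-0.005 -0.     0.012]
{'centre': [258.4, 179.5], 'score': 0.71} -17.772735871264075 157.53962860299876
{'centre': [75.1, 184.5], 'score': 0.46} -23.01186564741346 293.8502701540122
[np.float64(260.30407074399886), np.float64(205.0155358627396)]
```

View pics/w1.png

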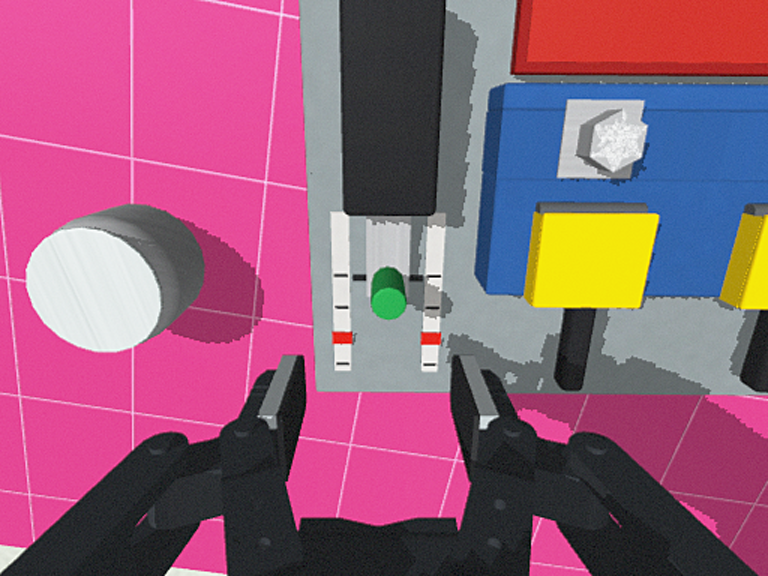

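The wrist view has the post top at (388,302) in the scaled picture, within about 2 mm of my estimate, and the space around it is clear. I'll go down and grip it.

>>> step_arm(series=[[[0, 0, 0.012, 0.008, 0.042, 0.1, 0.4], [0, 0, 0, 0, 0, 0.17, 0.4], [0, 0, 0, 0, 0, 0.17, 0.4], [0, 0, 0, 0, 0, 0.174, 0.4], [0, 0, 0, 0, 0, 0, 0.4], [0, 0, 0, 0, 0, 0, 1], [0, 0, 0, 0, 0, 0, 1], [0, 0, 0, 0, 0, 0, 1], [0, 0, 0, 0, 0, 0, 1], [0, 0, 0, 0, 0, 0, 1], [0, 0, 0, 0, 0, 0, 1]]])

```text
clock: 4.9
eef_pos: [520.0, 147.5, 30.3]
tool_rot: [-3.132, -0.001, 0.161]
force: [-5.5, 18.0, 1.1]
width: 16.1
gripper_force: 58.4
```

```bash
python3 -c "
from h import *
togo(-75,156,27)
"
```

```text
t 4.9 clampxy [-35.  156.8  30.3] rot [-3.132e+00 -1.000e-03  1.610e-01] F [-5.5 18.   1.1] w 16.1 gf 58.4
togo mm [-40.    0.9   3.2] share [-0.267  0.006  0.022] turn [-0.012 -0.002 -0.004]
```

>>> step_arm(series=[[[0, 0, 0, -0.033, -0.01, 0, 1], [0, 0, 0, -0.06, 0, 0, 1], [0, 0, 0, -0.06, 0, 0, 1], [0, 0, 0, -0.06, 0, 0, 1], [0, 0, 0, -0.054, 0, 0, 1], [0, 0, 0, 0, 0, 0, 1], [0, 0, 0, 0, 0, 0, 1]]])

```text
clock: 5.6
eef_pos: [485.8, 141.7, 30.4]
tool_rot: [-3.134, -0.012, 0.16]
force: [3.8, 16.3, -7.8]
width: 16.1
gripper_force: 58.7
```

```bash
python3 -c "
from h import *
togo(-75,156,27)
c=ctrl.get_image('side')
cv2.imwrite('pics/s2.png',cv2.resize(c['img'][225:325,180:310,::-1],(780,600),interpolation=cv2.INTER_CUBIC))
"
```

```text
t 5.6 clampxy [-69.6 156.7  30.4] rot [-3.134 -0.012  0.16 ] F [ 3.8 16.3 -7.8] w 16.1 gf 58.7
togo mm [-5.4  0.8  3.3] share [-0.036  0.005  0.022] turn [-0.01  -0.015 -0.005]
```

View pics/s2.png

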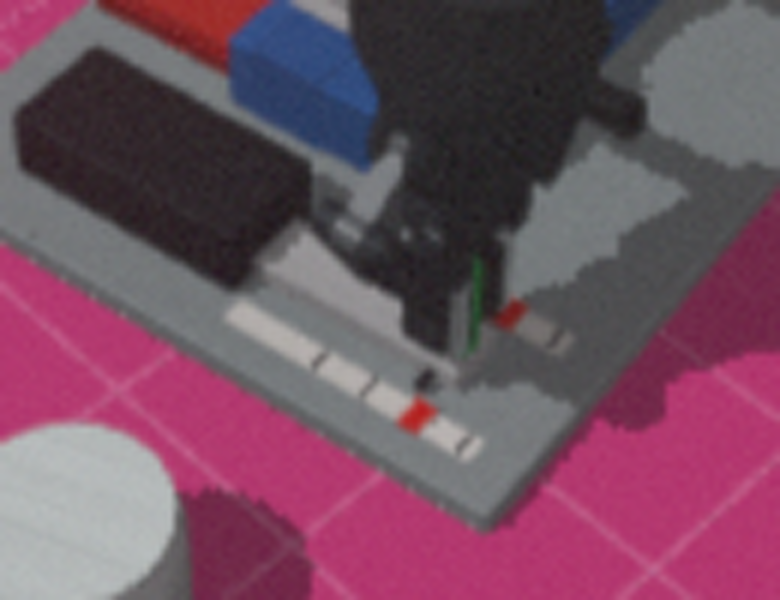

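The picture shows the pointer about 6 mm short of the red marks, which matches the measured 34.6 mm of travel. I'll pull the rest of the way and hold.

>>> step_arm(series=[[[0, 0, 0, -0.02, 0, 0, 1], [0, 0, 0, -0.018, 0, 0, 1], [0, 0, 0, 0, 0, 0, 1], [0, 0, 0, 0, 0, 0, 1]]])

```text
clock: 6.05
eef_pos: [480.9, 140.9, 30.4]
tool_rot: [-3.134, -0.013, 0.16]
force: [5.3, 16.9, -8.4]
width: 16.1
gripper_force: 58.7
```

```bash
python3 -c "
from h import *
togo(-75,156,27)
"
```

```text
t 6.05 clampxy [-74.6 156.7  30.4] rot [-3.134 -0.013  0.16 ] F [ 5.3 16.9 -8.4] w 16.1 gf 58.7
togo mm [-0.5  0.7  3.4] share [-0.003  0.005  0.022] turn [-0.01  -0.016 -0.005]
```

>>> step_arm(series=[[[0, 0, 0, 0, 0, 0, 1], [0, 0, 0, 0, 0, 0, 1], [0, 0, 0, 0, 0, 0, 1], [0, 0, 0, 0, 0, 0, 1], [0, 0, 0, 0, 0, 0, 1], [0, 0, 0, 0, 0, 0, 1], [0, 0, 0, 0, 0, 0, 1], [0, 0, 0, 0, 0, 0, 1]]])

```text
clock: 6.85
eef_pos: [481.0, 140.9, 30.4]
tool_rot: [-3.134, -0.013, 0.16]
force: [4.5, 15.6, -7.7]
width: 15.6
gripper_force: 58.7
```

```bash
python3 -c "
from h import *
togo(-75,156,27)
c=ctrl.get_image('side')
cv2.imwrite('pics/s3.png',cv2.resize(c['img'][255:315,220:298,::-1],(780,600),interpolation=cv2.INTER_CUBIC))
"
```

```text
t 6.85 clampxy [-74.5 156.7  30.4] rot [-3.134 -0.013  0.16 ] F [ 4.5 15.6 -7.7] w 15.6 gf 58.7
togo mm [-0.5  0.7  3.4] share [-0.004  0.005  0.022] turn [-0.01  -0.016 -0.005]
```

View pics/s3.png

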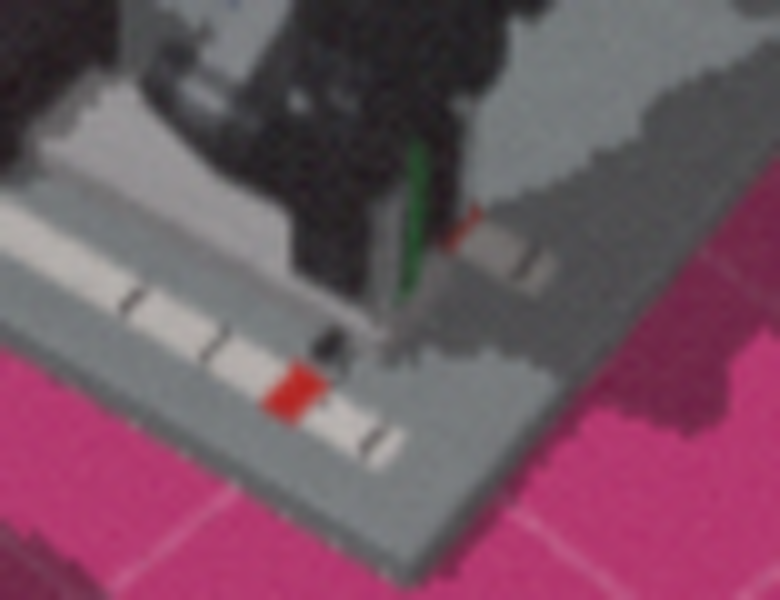

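The pointer now sits level with the red marks (within about 1 mm) and has been held there for 0.8 s. I'll release it.

>>> step_arm(series=[[[0, 0, 0, 0, 0, 0, 1], [0, 0, 0, 0, 0, 0, 0.3], [0, 0, 0, 0, 0, 0, 0.3], [0, 0, 0, 0, 0, 0, 0.3], [0, 0, 0, 0, 0, 0, 0.3], [0, 0, 0, 0, 0, 0, 0.3], [0, 0, 0, 0, 0, -0.2, 0.3], [0, 0, 0, 0, 0, -0.3, 0.3], [0, 0, 0, 0, 0, -0.2, 0.3], [0, 0, 0, 0, 0, 0, 1]]])

```text
clock: 7.9
eef_pos: [478.4, 133.8, 136.9]
tool_rot: [-3.141, -0.008, 0.154]
force: [0.8, -0.2, -0.6]
width: 46.8
gripper_force: 0.0
```

```bash
python3 -c "
from h import *
togo(41,60,100)
c=ctrl.get_image('side')
X=ctrl.recognise(c,'gauge_post');print(X)
g=cv2.cvtColor(c['img'],cv2.COLOR_RGB2HSV);m=cv2.inRange(g,(50,120,50),(80,255,255));n,l,s,ce=cv2.connectedComponentsWithStats(m);print(s[1:],ce[1:])
d=lambda x:proj(c,np.r_[org+x*u+156*v,39.5]);print('home',d(-35),'mark',d(-75))
"
```

```text
t 7.9 clampxy [-78.2 150.1 136.9] rot [-3.141 -0.008  0.154] F [ 0.8 -0.2 -0.6] w 46.8 gf 0.0
togo mm [119.8  88.9  37.7] share [0.799 0.593 0.251] turn [-0.001 -0.01  -0.013]
[{'centre': [237.2, 271.5], 'score': 0.58}, {'centre': [190.7, 321.5], 'score': 0.53}]
[[237 259   8  16 108]] [[240.81481481 266.26851852]]
home [np.float64(241.43947905734973), np.float64(266.6557985392234)] mark [np.float64(257.9440390232188), np.float64(275.8667021355158)]
```

The gauge has run home: the post is at pixel (241,266), as predicted. Next is the left bolt.

>>> step_arm(series=[[[0, -0.01, -0.013, 0, 0, 0, 1], [0, 0, 0, 0.2, 0.148, 0.05, 1], [0, 0, 0, 0.2, 0.148, 0.05, 1], [0, 0, 0, 0.2, 0.148, 0.05, 1], [0, 0, 0, 0.2, 0.148, 0.05, 1], [0, 0, 0, 0, 0, 0.1, 1], [0, 0, 0, 0, 0, 0, 1], [0, 0, 0, 0, 0, 0, 1]]])

```text
clock: 8.8
eef_pos: [606.3, 66.1, 85.7]
tool_rot: [-3.141, 0.012, 0.166]
force: [-0.1, -0.8, -0.4]
width: 0.2
gripper_force: 0.0
```

```bash
python3 -c "
from h import *
togo(41,61,63)
"
```

```text
t 8.8 clampxy [36.9 62.4 85.7] rot [-3.141  0.012  0.166] F [-0.1 -0.8 -0.4] w 0.2 gf 0.0
togo mm [ 4.4  1.4 22.7] share [0.029 0.009 0.151] turn [-0.001  0.016  0.002]
```

>>> step_arm(series=[[[0, 0.016, 0, 0.03, 0.009, 0.06, 1], [0, 0, 0, 0, 0, 0.05, 1], [0, 0, 0, 0, 0, 0.03, 1], [0, 0, 0, 0, 0, 0.02, 1], [0, 0, 0, 0, 0, 0.013, 1], [0, 0, 0, 0, 0, 0, 1]]])

```text
clock: 9.4
eef_pos: [612.6, 65.0, 63.0]
tool_rot: [-3.141, -0.004, 0.165]
force: [-4.2, -0.2, 12.6]
width: 0.1
gripper_force: 6.5
```

```bash
python3 -c "
from h import *
togo(41,61,63)
"
```

```text
t 9.4 clampxy [43.  60.3 63. ] rot [-3.141 -0.004  0.165] F [-4.2 -0.2 12.6] w 0.1 gf 6.5
togo mm [-2.  -0.7  0. ] share [-0.013 -0.005  0.   ] turn [-0.    -0.005  0.001]
```

The left bolt stopped the tool at 63.0 mm with 12.6 N, so it is tight. Next is the middle bolt.

>>> step_arm(series=[[[0, 0, 0, 0, 0, -0.17, 1], [0, 0, 0, -0.013, 0.22, 0, 1], [0, 0, 0, 0, 0.22, 0, 1], [0, 0, 0, 0, 0.22, 0, 1], [0, 0, 0, 0, 0, 0, 1], [0, 0, 0, 0, 0, 0, 1]]])

```text
clock: 10.0
eef_pos: [627.3, -34.2, 86.8]
tool_rot: [3.142, -0.005, 0.163]
force: [-0.9, 0.6, 0.6]
width: 0.3
gripper_force: 0.0
```

```bash
python3 -c "
from h import *
togo(41,-39,63)
"
```

```text
t 10.0 clampxy [ 41.2 -40.   86.8] rot [ 3.142 -0.005  0.163] F [-0.9  0.6  0.6] w 0.3 gf 0.0
togo mm [-0.3 -1.  23.8] share [-0.002 -0.007  0.159] turn [ 0.    -0.006 -0.002]
```

>>> step_arm(series=[[[0, 0, 0, 0, -0.005, 0.08, 1], [0, 0, 0, 0, 0, 0.05, 1], [0, 0, 0, 0, 0, 0.03, 1], [0, 0, 0, 0, 0, 0.02, 1], [0, 0, 0, 0, 0, 0.005, 1], [0, 0, 0, 0, 0, 0, 1]]])

```text
clock: 10.6
eef_pos: [626.5, -30.5, 62.8]
tool_rot: [-3.14, -0.004, 0.167]
force: [-9.8, 1.6, 32.6]
width: 0.2
gripper_force: 16.2
```

```bash
python3 -c "
from h import *
togo(41,-39,63)
"
```

```text
t 10.6 clampxy [ 41.1 -36.2  62.8] rot [-3.14  -0.004  0.167] F [-9.8  1.6 32.6] w 0.2 gf 16.2
togo mm [-0.1  2.8 -0.2] share [-0.     0.019 -0.002] turn [-0.002 -0.005  0.003]
```

The middle bolt stopped the tool at 62.8 mm with 33 N, so it is tight too. Next is the right bolt.

>>> step_arm(series=[[[0, 0, 0, 0, 0, -0.17, 1], [0, 0, 0, 0, 0.22, 0, 1], [0, 0, 0, 0, 0.23, 0, 1], [0, 0, 0, 0, 0.22, 0, 1], [0, 0, 0, 0, 0, 0, 1], [0, 0, 0, 0, 0, 0, 1]]])

```text
clock: 11.2
eef_pos: [643.2, -131.7, 83.7]
tool_rot: [-3.141, -0.004, 0.164]
force: [-0.2, 0.7, -0.5]
width: 0.2
gripper_force: 0.0
```

```bash
python3 -c "
from h import *
togo(41,-139,63)
"
```

```text
t 11.2 clampxy [  41.  -138.8   83.7] rot [-3.141 -0.004  0.164] F [-0.2  0.7 -0.5] w 0.2 gf 0.0
togo mm [-0.1  0.2 20.7] share [-0.     0.001  0.138] turn [-0.001 -0.005 -0.001]
```

>>> step_arm(series=[[[0, 0, 0, 0, 0, 0.08, 1], [0, 0, 0, 0, 0, 0.04, 1], [0, 0, 0, 0, 0, 0.02, 1], [0, 0, 0, 0, 0, 0.02, 1], [0, 0, 0, 0, 0, 0, 1]]])

```text
clock: 11.7
eef_pos: [643.6, -131.0, 60.0]
tool_rot: [-3.141, -0.004, 0.166]
force: [0.1, -0.2, 0.2]
width: -0.2
gripper_force: 0.0
```

```bash
python3 -c "
from h import *
togo(41,-139,54.5)
"
```

```text
t 11.7 clampxy [  41.5 -138.2   60. ] rot [-3.141 -0.004  0.166] F [ 0.1 -0.2  0.2] w -0.2 gf 0.0
togo mm [-0.5  0.8  5.5] share [-0.003  0.005  0.037] turn [-0.    -0.005  0.002]
```

The right bolt is sinking: the tool is at 60.0 mm with almost no force. I'll push it fully down.

>>> step_arm(series=[[[0, 0, 0, 0, 0, 0.02, 1], [0, 0, 0, 0, 0, 0.018, 1], [0, 0, 0, 0, 0, 0.007, 1], [0, 0, 0, 0, 0, 0, 1], [0, 0, 0, 0, 0, 0, 1]]])

```text
clock: 12.2
eef_pos: [644.3, -131.6, 55.4]
tool_rot: [3.141, -0.006, 0.165]
force: [-3.0, 1.8, 10.5]
width: -0.1
gripper_force: 5.1
```

```bash
python3 -c "
from h import *
togo(-65,-139,120)
"
```

```text
t 12.2 clampxy [  42.  -138.9   55.4] rot [ 3.141 -0.006  0.165] F [-3.   1.8 10.5] w -0.1 gf 5.1
togo mm [-1.066e+02  1.000e-01 -6.520e+01] share [-0.711  0.001 -0.435] turn [ 0.    -0.008  0.   ]
```

The right bolt is down 8 mm (tool at 55.4 mm), so it is the loose one. I'll move to above its tab, pre-tilted by −0.3 rad so that the wrist has room for the arc.

>>> step_arm(series=[[[0, 0, 0, 0, 0, -0.32, 1], [0, 0, 0, -0.27, 0, 0, 0.5], [0, 0, 0, -0.27, 0, 0, 0.5], [0, 0, 0, -0.27, 0, 0, 0.5], [0, 0.127, 0, 0, 0, 0, 0.5], [0, 0.127, 0, 0, 0, 0, 0.5], [0, 0.127, 0, 0, 0, 0, 0.5], [0, 0, 0, 0, 0, 0, 0.5], [0, 0, 0, 0, 0, 0, 0.5]]])

```text
clock: 13.1
eef_pos: [519.9, -146.8, 100.1]
tool_rot: [-3.124, -0.211, 0.166]
force: [-0.4, 0.2, 0.1]
width: 42.5
gripper_force: 0.0
```

```bash
python3 -c "
from h import *
togo(-80,-138.5,103)
togo(-59.4,-138.5,36)
print(np.round(ctrl.read_state()['qpos'],2))
c=ctrl.get_image('wrist');save(c,'w2.png')
for r in ctrl.recognise(c,'cap_right_tab')[:2]:
  X=ray_z(c,r['centre'],56)[:2]-org;print(r,X@u,X@v)
for x in(-33,-65,-80): print(proj(c,np.r_[org+x*u-139*v,61]))
"
```

```text
t 13.1 clampxy [ -83.2 -133.5  100.1] rot [-3.124 -0.211  0.166] F [-0.4  0.2  0.1] w 42.5 gf 0.0
togo mm [ 3.7  4.9 -2.2] share [ 0.025  0.033 -0.015] turn [-0.023 -0.268  0.004]
t 13.1 clampxy [ -83.2 -133.5  100.1] rot [-3.124 -0.211  0.166] F [-0.4  0.2  0.1] w 42.5 gf 0.0
togo mm [ 9.8  6.2 67.6] share [0.065 0.041 0.45 ] turn [-0.023 -0.268  0.004]
[ 0.35  0.62 -0.08  2.11 -0.26  0.24 -0.87]
{'centre': [259.4, 128.9], 'score': 0.85} -15.896142482215824 -137.4430904895424
[np.float64(261.6675676612242), np.float64(155.1884702533446)]
[np.float64(261.2546457668858), np.float64(203.84483823422627)]
[np.float64(261.06662068182743), np.float64(226.00064506760012)]
```

View pics/w2.png

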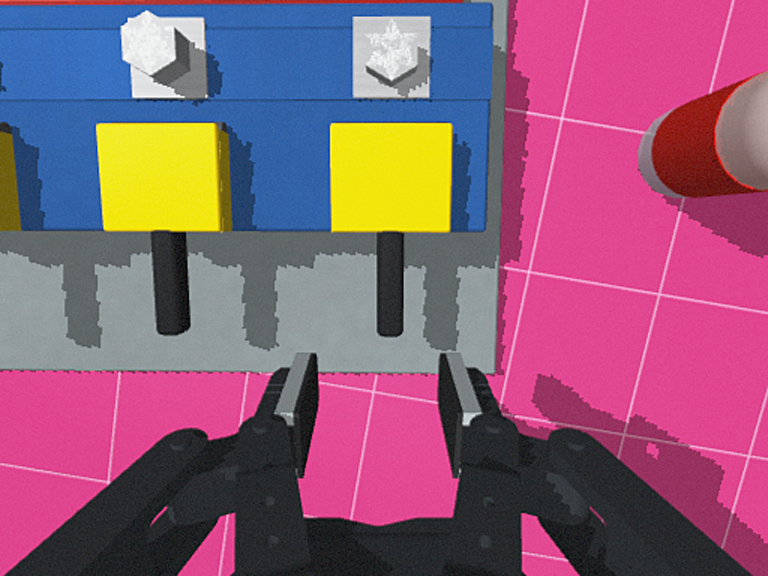

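The picture shows the right bolt sunk and its tab running straight between the pads, with the tip at (390,335) against a predicted (392,339). The tilt hit the wrist's joint limit at −0.21 rad, so I'll go upright instead; there is plenty of range in the opening direction.

>>> step_arm(series=[[[-0.012, -0.134, 0, 0, 0, 0, 0.5], [-0.011, -0.134, 0, 0, 0, 0, 0.5], [0, 0, 0, 0.121, 0.033, 0, 0.5], [0, 0, 0, 0, 0, 0.08, 0.5], [0, 0, 0, 0, 0, 0, 0.5], [0, 0, 0, 0, 0, 0, 0.5]]])

```text
clock: 13.8
eef_pos: [535.7, -148.2, 87.0]
tool_rot: [-3.14, 0.004, 0.167]
force: [0.6, 0.4, 0.5]
width: 42.7
gripper_force: 0.0
```

```bash
python3 -c "
from h import *
togo(-65,-138.5,35)
"
```

```text
t 13.8 clampxy [ -67.8 -137.5   87. ] rot [-3.14   0.004  0.167] F [0.6 0.4 0.5] w 42.7 gf 0.0
togo mm [ 3.   1.1 52. ] share [0.02  0.008 0.346] turn [-0.003  0.004  0.004]
```

>>> step_arm(series=[[[0, 0, 0, 0.02, 0.007, 0.1, 0.5], [0, 0, 0, 0, 0, 0.13, 0.5], [0, 0, 0, 0, 0, 0.12, 0.5], [0, 0, 0, 0, 0, 0, 0.5], [0, 0, 0, 0, 0, 0, 1], [0, 0, 0, 0, 0, 0, 1], [0, 0, 0, 0, 0, 0, 1], [0, 0, 0, 0, 0, 0, 1], [0, 0, 0, 0, 0, 0, 1]]])

```text
clock: 14.7
eef_pos: [540.9, -148.1, 35.9]
tool_rot: [-3.14, -0.0, 0.168]
force: [-1.3, 2.6, 3.6]
width: 11.2
gripper_force: 60.5
```

```bash
cat > arc.py <<'E'
from h import *
import sys
# remaining rows to opening th (rad) with the fingers turning along by the same angle
togo(-65,-138.5,35)
s=ctrl.read_state();R=Ro.from_euler("xyz",s["tool_rot"]).as_matrix();p=np.array(s["eef_pos"])
th=float(sys.argv[1]);g=p+R@[0,0,-19];d=g[:2]-org
print("cap angle est",np.arctan2(g[2]-47,12-d@u)-np.arctan2(7,77),"radius",np.hypot(g[2]-47,12-d@u),"q6",s["qpos"][5])
Rt=Ro.from_euler("xyz",[np.pi,th,yaw]).as_matrix()
r=np.array([-77*np.cos(th)+7*np.sin(th),77*np.sin(th)+7*np.cos(th)])
gt=np.r_[org+(12+r[0])*u-138.5*v,47+r[1]]
P=gt+Rt@[0,0,19]
print("shift share",np.round(R.T@(P-p)/150,3),"turn share",np.round(Ro.from_matrix(R.T@Rt).as_rotvec()/(np.pi/4),3))
E
python3 arc.py 0.2
```

```text
t 14.7 clampxy [ -62.6 -138.2   35.9] rot [-3.14  -0.     0.168] F [-1.3  2.6  3.6] w 11.2 gf 60.5
togo mm [-2.4  0.3  0.9] share [-0.016  0.002  0.006] turn [-0.002 -0.     0.005]
cap angle est 0.015061533665123375 radius 75.05132598931867 q6 0.44945363767301244
shift share [-0.021  0.002 -0.097] turn share [-0.001 -0.255  0.005]
```

The tab is gripped at 11.2 mm opening and 60 N. I'll start the arc, with the fingers turning along with the cap: about 0.1 rad per row.

>>> step_arm(series=[[[0, -0.127, 0, -0.0074, 0, -0.05, 1], [0, -0.127, 0, -0.0074, 0, -0.05, 1], [0, -0.127, 0, -0.0074, 0, -0.05, 1], [0, 0, 0, 0, 0, 0, 1]]])

```text
clock: 15.1
eef_pos: [540.7, -148.2, 57.8]
tool_rot: [-3.141, 0.302, 0.17]
force: [-1.9, 2.3, 3.5]
width: 11.1
gripper_force: 61.0
```

```bash
sed -i 's/-77\*np.cos(th)+7\*np.sin(th),77\*np.sin(th)+7\*np.cos(th)/-74.6*np.cos(th)+7.9*np.sin(th),74.6*np.sin(th)+7.9*np.cos(th)/' arc.py; python3 arc.py 0.6
```

```text
t 15.1 clampxy [ -62.9 -138.2   57.8] rot [-3.141  0.302  0.17 ] F [-1.9  2.3  3.5] w 11.1 gf 61.0
togo mm [ 4.8  0.3 22.4] share [0.032 0.002 0.149] turn [0.001 0.385 0.008]
cap angle est 0.3052352570472958 radius 75.02628672798139 q6 0.9254237602379214
shift share [ 0.001  0.002 -0.155] turn share [ 0.003 -0.379  0.007]
```

>>> step_arm(series=[[[0, -0.127, 0, -0.005, 0, -0.05, 1], [0, -0.127, 0, -0.005, 0, -0.05, 1], [0, -0.127, 0, -0.005, 0, -0.05, 1], [0, 0, 0, 0, 0, 0, 1]]])

```text
clock: 15.5
eef_pos: [546.6, -147.1, 78.6]
tool_rot: [-3.139, 0.602, 0.171]
force: [-1.8, 2.8, 5.9]
width: 10.8
gripper_force: 61.3
```

```bash
python3 arc.py 0.8
```

```text
t 15.5 clampxy [ -56.9 -138.2   78.6] rot [-3.139  0.602  0.171] F [-1.8  2.8  5.9] w 10.8 gf 61.3
togo mm [18.   0.4 40.5] share [0.12  0.002 0.27 ] turn [-0.001  0.766  0.007]
cap angle est 0.5920201782669198 radius 74.92966094772399 q6 1.3713818716869035
shift share [-0.004  0.002 -0.112] turn share [ 0.002 -0.252  0.006]
```

>>> step_arm(series=[[[0, -0.127, 0, -0.002, 0, -0.055, 1], [0, -0.125, 0, -0.002, 0, -0.055, 1], [0, 0, 0, 0, 0, 0, 1], [0, 0, 0, 0, 0, 0, 1], [0, 0, 0, 0, 0, 0, 1]]])

```text
clock: 16.0
eef_pos: [554.1, -145.8, 92.1]
tool_rot: [-3.136, 0.798, 0.17]
force: [-3.3, 2.8, -0.6]
width: 11.0
gripper_force: 60.0
```

```bash
python3 arc.py 0.8; python3 -c "
from h import *
c=ctrl.get_image('side');cv2.imwrite('pics/s4.png',cv2.resize(c['img'][130:300,180:380,::-1],(700,595),interpolation=cv2.INTER_CUBIC))"
```

```text
t 16.0 clampxy [ -49.2 -138.1   92.1] rot [-3.136  0.798  0.17 ] F [-3.3  2.8 -0.6] w 11.0 gf 60.0
togo mm [29.8  0.5 51.1] share [0.199 0.004 0.341] turn [-0.004  1.016  0.004]
cap angle est 0.7953252492355741 radius 75.30313986780604 q6 1.6607171254780786
shift share [ 0.003  0.002 -0.01 ] turn share [-0.002 -0.003  0.005]
```

View pics/s4.png

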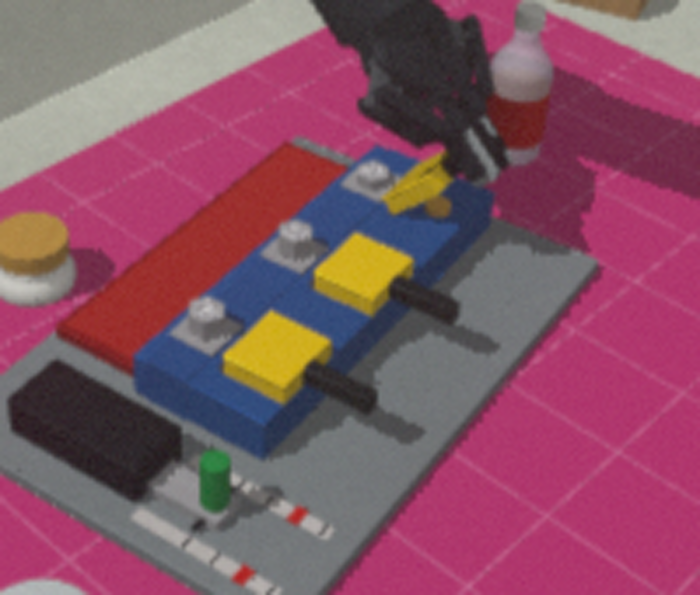

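The right cap is about 45° open in the fingers, with its edge near (430,175) and the lock screw showing at (438,207). The other two caps are shut, the post is home at (215,480), the right bolt is down and the bottle is still standing. I'll hand it in.

```bash
python3 -c "
from cell import ctrl
print(ctrl.finish_job())"
```

```text
the job is handed in; nothing more can be done
None
```

I handed the job in at about 16 s. The gauge was held about 39 to 40 mm out for over 0.8 s and ran home; the right bolt was the loose one and is down 8 mm. The fingers hold its cap about 45° (0.8 rad) open, the other caps are shut, and the tin, bottle and jar were not touched. The hand-in gave no verdict.

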